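# Fetch the gift tin from behind the front row

### The job

A flat metal gift tin lies on the black display stand behind a front row of three tall goods: a carton, a round canister and a square jar. Clear all three to the plain wooden board, standing upright, then lay the tin flat in the middle of the packing tray, lengthwise in it, and only then put the three goods back on the stand, each upright in exactly the spot it stood in before, the carton square to the stand as it was. Remember their order, which differs every time. Do not tip anything over, and do not disturb the two small honey jars that flank the tin.

Things in the scene. Friction and masses are not known exactly. Their poses are not given: they have to be found in the camera images.
- stand: Fixed black display stand, a flat slab 190 (x) x 270 (y) x 12 mm. Origin: centre of its underside, on the counter, so its top is 12 mm above the origin. Its -x edge, with three blank paper price tickets, faces the robot. The front row stands about 55 mm from its middle towards -x, at about y = -62, 0 and +62 mm; the tin's row is at about x = 0.
- carton: Loose upright kraft-card tea carton, 40 (x, front to back) x 54 (y) x 120 mm tall, white label, about 150 g. Origin: centre of its underside, z up. Starts in one of the three places of the front row, which one varies, nearly square to the stand (within 3 degrees). Like the other two, best gripped near the top, front to back: side by side they stand only 8 to 15 mm apart.
- canister: Loose upright round dark metal tea canister, 50 mm diameter, 115 mm tall, white label band, about 180 g. Origin: centre of its underside, z up. Starts in one of the three places of the front row.
- jar: Loose upright square clear jar of nuts: body 48 x 48 x 95 mm tall, with a cork stopper of 38 mm diameter rising 15 mm above it (110 mm in all), about 220 g. Origin: centre of its underside, z up. Starts in one of the three places of the front row.
- tin: Loose flat bare-metal gift tin, a closed box 44 (its x, front to back) x 120 (its y, lengthwise) x 45 mm high, cream panel on top, about 200 g. Origin: centre of its underside, z up. Starts on the stand behind the front row, some 8 to 13 mm clear of it, its length along the stand's y. Too long to grip lengthwise: grip it across its 44 mm, for which the front row must be away.
- board: Fixed plain brown wooden board, 280 (x, lengthwise) x 160 (y) x 6 mm, the side area. Origin: centre of its underside, so its top is 6 mm above the origin. To the left or the right of the stand, changing sides with the tray.
- tray: Fixed shallow open packing tray of light wood, 210 (x, lengthwise) x 140 (y) x 18 mm outside, walls and floor 6 mm thick, so inside 198 x 128 mm. Origin: centre of its underside; the inner floor is 6 mm above it. To the other side of the stand from the board.
- honey_left: Bystander: small amber honey jar with white lid, 42 mm diameter, 60 mm tall, loose, on the stand about 105 mm to the +y side of the tin's middle. Origin: centre of its underside. Not to be moved.
- honey_right: Bystander: the same small honey jar, about 105 mm to the -y side of the tin's middle. Origin: centre of its underside. Not to be moved.

How it is judged:
On the way, in this order (a step that is already met when the one before it is completed fails the run):
1. the carton, the canister and the jar all stand released on the wooden board, the tin not yet moved (x of carton in the frame of board between -0.135 and 0.135 m and y of carton in the frame of board between -0.075 and 0.075 m and z of each of carton, canister, jar in the frame of board below 0.012 m and angle between each of carton, canister, jar's own z axis and vertical below 0.12 rad and x of canister in the frame of board between -0.135 and 0.135 m and y of canister in the frame of board between -0.075 and 0.075 m and x of jar in the frame of board between -0.135 and 0.135 m and y of jar in the frame of board between -0.075 and 0.075 m and contact force between each of carton, canister, jar and the fingers below 0.3 N and linear speed of each of carton, canister, jar below 0.03 m/s and distance of tin from where it was at the start of the episode below 0.02 m), for 0.2 s.
2. the tin lies released in the middle of the tray while the three goods still stand on the board (x of tin in the frame of tray between -0.015 and 0.015 m and y of tin in the frame of tray between -0.015 and 0.015 m and z of tin in the frame of tray below 0.012 m and angle between the y axis of tin and the x axis of tray, either way round below 0.2 rad and angle between each of tin, carton, canister, jar's own z axis and vertical below 0.12 rad and contact force between tin and the fingers below 0.3 N and linear speed of tin below 0.03 m/s and x of carton in the frame of board between -0.135 and 0.135 m and y of carton in the frame of board between -0.075 and 0.075 m and z of each of carton, canister, jar in the frame of board below 0.012 m and x of canister in the frame of board between -0.135 and 0.135 m and y of canister in the frame of board between -0.075 and 0.075 m and x of jar in the frame of board between -0.135 and 0.135 m and y of jar in the frame of board between -0.075 and 0.075 m), for 0.2 s.
At the end, for the whole second after the job is handed in: The tin lies flat in the tray within 15 mm of the tray's middle along each tray axis and within 0.2 rad of lengthwise; carton, canister and jar each stand upright within 15 mm of where they stood at the start, the carton within 0.2 rad of square to the stand; all released and at rest (x of tin in the frame of tray between -0.015 and 0.015 m and y of tin in the frame of tray between -0.015 and 0.015 m and z of tin in the frame of tray below 0.012 m and angle between the y axis of tin and the x axis of tray, either way round below 0.2 rad and angle between each of tin, carton, canister, jar's own z axis and vertical below 0.12 rad and contact force between each of tin, carton, canister, jar and the fingers below 0.3 N and linear speed of each of tin, carton, canister, jar below 0.03 m/s and distance of each of carton, canister, jar from where it was at the start of the episode below 0.015 m and angle between the x axis of carton and the x axis of stand, either way round below 0.2 rad); the robot touches nothing.
It fails at once if a honey jar is shifted by more than 20 mm (distance of any of honey_left, honey_right from where it was at the start of the episode above 0.02 m).
It fails at once if one of the three goods or the tin is tipped over (angle between any of carton, canister, jar, tin's own z axis and vertical above 0.7 rad).
It also fails if it takes over 138 s, if anything falls off the work surface, if the arm or the gripper's body presses on something with over 40 N, if the wrist force passes 120 N, or if a joint passes its speed limit or range.

### The arm

A 6-joint arm with a two-finger parallel gripper is mounted at the origin on the work surface. World frame = base frame: x ahead of the robot, y to its left, z up, the work surface at z = 0. Lengths are in m, angles in rad, forces in N, time in s.
With the tool pointing down it reaches from about 0.225 to 0.875 m from the base axis. Payload 3.4 kg.
Tool frame: the origin (TCP) lies between the finger pads; the fingertips stand 22 mm ahead of it and the grasp point (between the pads) lies 3 mm ahead of it (manip.finger_overhang is the distance from the TCP to the fingertips, in m); z points along the fingers, y is the line along which they close (so a half turn about z gives the same grasp; the last joint's range is limited). The gripper opens to 85 mm and grips with 20 to 120 N. Pads are 22 mm wide; open, the fingers measure 114 mm over their backs; the gripper's body (76 mm by 85 mm) begins 54 mm behind the grasp point. The pads swing forward as they close: fully open they stand 13 mm farther back than shut.
Start: joints at [1.162, 0.276, 1.505, -0, 1.361, -0.121], TCP at [0.163, 0.551, 0.253] pointing down, gripper open.
Joint ranges: [-2.89, 2.89], [-0.75, 2.08], [0.22, 2.7], [-1.18, 4.32], [0.11, 2.71], [-2.7, 2.7]. Speed limits (rad/s): [2.57, 2.57, 3.14, 3.14, 3.14, 3.14].

### API

Orientations are given as a unit quaternion [w, x, y, z].
In Python, from rig import get_state, eyes, order, manip gives the robot as it stands.
- The arm moves only by the tool drive_tool, never from a script. Its argument "rows" is a list of rows, each a list of 4 numbers: the shift along the tool's x, y, z in units of 25 mm (1.0 is 25 mm), then the turn about the tool's z in units of 6 degrees (1.0 is 6 degrees). A call has exactly 8 rows; each row is the pose to reach, as a shift and turn from the pose commanded when the call began, along the tool's axes at that moment; what a row does not reach only later rows make up. A row lasts 1/12 s, in which the tool goes at most 41.7 mm and 7.16 degrees, less where a joint would pass 70% of its speed; a pose out of reach is approached as far as the arm can. A call with a gripper value outside its range is refused whole. "grip" is the finger opening in mm, from 0 to 85.4, set as the call begins (left out, the last holds). The fingers move at their own pace and stop on an object; "newtons" is the grip in N (left out, the last holds). Time passes only in rows, so rows that repeat a pose let the fingers close, or fill a call up. It gives the time, the measured TCP pose, the force, the opening and the grip force at its end, in the units of the state.
- get_state(): the state, without advancing time (a new reading comes with each control period).
- eyes.get_image(name): name is "side" or "top" or "wrist"; returns (picture, depth): 480x640x3 uint8, red, green, blue; 480x640 float32, m along the optical axis (not along the pixel's ray), 0 where there is no reading.
- eyes.camera_info(name): a dict with "fx", "fy", "cx", "cy" (pixels), "R" (3x3) and "t" (3): a world point X has camera coordinates R X + t. Camera axes: x right, y down, z forward; pixel columns grow to the right and rows downward; lengths in m; the calibration is good to about 2 mm. A picture is of the moment at which its call begins: read the wrist's pose just before it. camera_info takes no time and is no camera call; for the wrist camera it gives the pose at the moment of the call.
- order.sign_off(): hands the job in; it is judged then, once.
The state is a dict: "clock": time; "qpos": joint angles; "qd": joint speeds; "effort": joint torques, N m; "position": TCP position; "ee_rot": TCP orientation; "contact_force": force on the tool from outside, world axes, zero at the start; "moment": the same for the moment, N m; "width": finger opening in m; "gripper_force": force on a finger pad.
Only numpy, scipy, OpenCV 4.12 (cv2) and the standard library are available. Lean on these libraries where they do the work, as an engineer would, in place of code of your own. Each camera call takes 0.05 s, during which the arm holds its last target. There are 200 camera calls.

## Working session

There is one attempt and no reset: what is moved stays moved. The work goes in short steps, Python scripts to look and compute and a tool call to move; the robot and the scene stay as the last step left them, time stands still between calls to the robot, and variables do not carry over. Pictures are saved under pics/ and viewed, at most 14 in all, crops included, and the job is handed in when it is done.

Besides the shell and the picture viewer there is one more tool, called after "Request:" as name(argument=value, ...) on one line, values as JSON. drive_tool: Moves the arm, as the interface text tells. Its arguments: {"type":"object","properties":{"rows":{"type":"array","items":{"type":"array","items":{"type":"number"}}},"grip":{"type":"number"},"newtons":{"type":"number"}},"required":["rows"]}

```bash
mkdir -p pics
python3 - <<'E'
from rig import get_state, eyes, order, manip
import cv2,numpy as np
print(get_state()); print([a for a in dir(manip) if a[0]!='_'], manip.finger_overhang)
for n in ("top","side"):
    p,d=eyes.get_image(n); cv2.imwrite(f"pics/{n}0.png",p[:,:,::-1]); np.save(f"{n}0.npy",d)
    c=eyes.camera_info(n); print(n,c, 'cam pos',-np.array(c["R"]).T@c["t"])
E
```

```text
{'clock': 0.0, 'qpos': array([ 1.16199622e+00,  2.76590852e-01,  1.50614092e+00, -3.79484923e-05,
        1.36068415e+00, -1.20992988e-01]), 'qd': array([-1.54547718e-04, -7.19865185e-04,  6.08004650e-04,  7.09670007e-04,
       -2.09968247e-03,  2.84571739e-05]), 'effort': array([-5.42216258e-04, -4.16773725e+01, -2.45800531e+01, -1.10262899e-04,
        1.11321532e-02,  8.69108391e-06]), 'position': array([0.16303163, 0.5508934 , 0.25243893]), 'ee_rot': array([-2.20768218e-04,  1.43403414e-01,  9.89663897e-01, -8.84693414e-04]), 'contact_force': array([ 0.30408005, -1.20304794, -0.31220943]), 'moment': array([-0.03121649,  0.00608834,  0.03524031]), 'gripper_force': 0.0, 'width': 0.08556935214073347}
['MotionError', 'finger_overhang'] 0.022
top {'fx': 556.7432526946574, 'fy': 556.7432526946574, 'cx': 318.14552944281127, 'cy': 239.05454386371306, 'R': array([[ 0.00733721, -0.99983774, -0.01645155],
       [-0.98786929, -0.00469541, -0.15521668],
       [ 0.15511424,  0.01739083, -0.98774345]]), 't': array([0.00698193, 0.52175378, 1.06970662])} cam pos [ 0.34944657 -0.00917245  1.13769546]
side {'fx': 531.0817532122634, 'fy': 531.0817532122634, 'cx': 313.68251077274726, 'cy': 251.5096482363504, 'R': array([[ 0.9753288 , -0.22042367,  0.01212959],
       [-0.15866712, -0.73815173, -0.65571088],
       [ 0.15348768,  0.63760914, -0.75491464]]), 't': array([-0.52716036,  0.10527412,  1.03367211])} cam pos [ 0.3722023  -0.69756914  0.85575783]
```

View pics/top0.png

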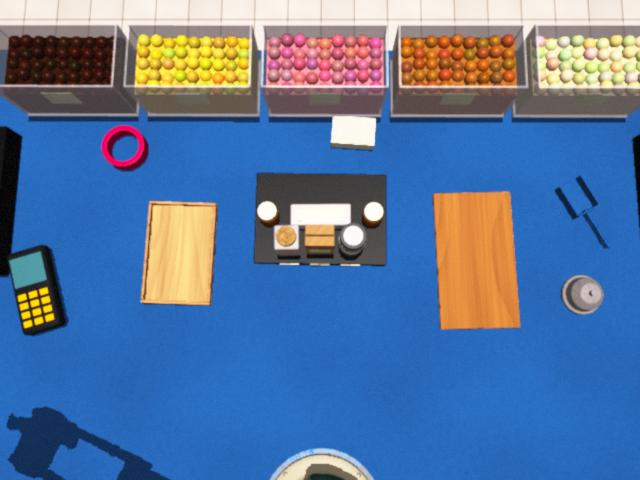

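View pics/side0.png

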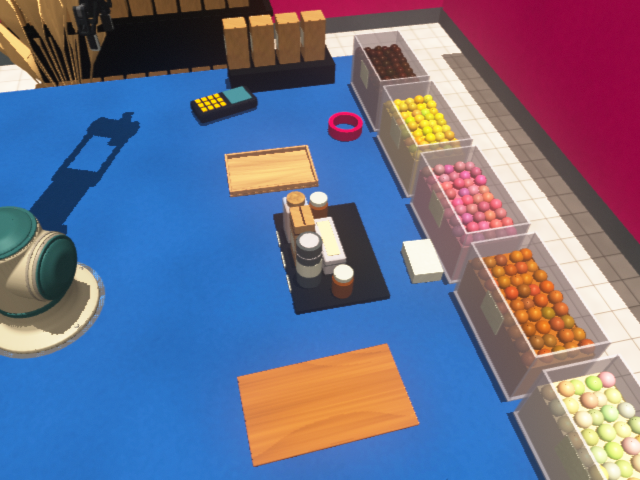

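The top view shows the stand at about (320,219). The front row, from left (+y) to right, is jar (287,237), carton (320,237) and canister (353,237). The tin is at (320,214), with honey jars at (268,213) and (373,213). The tray is on the left at (180,253) and the board on the right at (477,260). The side view agrees.

```bash
cat > h.py <<'E'
from rig import get_state, eyes, order, manip
import cv2,numpy as np
def cloud(n,d=None,p=None):
    if d is None: p,d=eyes.get_image(n)
    c=eyes.camera_info(n); v,u=np.mgrid[:480,:640]
    P=np.stack([(u-c["cx"])*d/c["fx"],(v-c["cy"])*d/c["fy"],d],-1)
    return p,d,(P-c["t"])@np.array(c["R"])
def px(n,u,v,z):
    c=eyes.camera_info(n);R=np.array(c["R"]);o=-R.T@c["t"]
    r=R.T@np.array([(u-c["cx"])/c["fx"],(v-c["cy"])/c["fy"],1]); return o+r*(z-o[2])/r[2]
def rects(W,m,minpix=40):
    m=cv2.morphologyEx(m.astype(np.uint8),cv2.MORPH_OPEN,np.ones((2,2)))
    k,l,s,_=cv2.connectedComponentsWithStats(m,connectivity=4)
    for i in range(1,k):
        if s[i,4]<minpix: continue
        Q=W[l==i]; (a,b),(w,h),t=cv2.minAreaRect((Q[:,:2]*1000).astype(np.float32))
        print("px",s[i,:2]+s[i,2:4]//2,"ctr %.1f %.1f size %.1f x %.1f ang %.1f"%(a,b,w,h,t),"zmed %.1f"%(1000*np.median(Q[:,2])),s[i,4])
E
python3 - <<'E'
from h import *
for n in("top","side"):
    d=np.load(n+"0.npy"); p=cv2.imread(f"pics/{n}0.png")
    _,_,W=cloud(n,d,p); z=W[...,2]; R=(W[...,0]>.2)&(W[...,0]<.65)&(abs(W[...,1])<.42)&(d>0)
    for lo,hi in((.1,.15),(.05,.08),(.045,.08),(.004,.03)):
        print(n,lo,hi); rects(W,R&(z>lo)&(z<hi))
    big=cv2.resize(p[160:275,240:400] if n=="top" else p[180:315,265:395],None,fx=5 if n=="top" else 4,fy=5 if n=="top" else 4,interpolation=cv2.INTER_CUBIC)
    cv2.imwrite(f"pics/{n}0c.png",big)
E
```

```text
top 0.1 0.15
px [354 238] ctr 456.3 -31.8 size 49.3 x 212.8 ang 65.0 zmed 126.4 617
px [288 239] ctr 440.5 45.9 size 205.5 x 55.7 ang 16.0 zmed 115.7 651
px [321 238] ctr 448.9 5.0 size 55.4 x 198.3 ang 88.8 zmed 131.0 713
top 0.05 0.08
px [269 214] ctr 464.3 62.5 size 267.8 x 40.6 ang 23.3 zmed 70.5 353
px [374 214] ctr 478.0 -53.5 size 39.3 x 269.1 ang 62.7 zmed 70.6 348
px [322 216] ctr 472.1 0.2 size 245.7 x 119.7 ang 1.3 zmed 57.0 1268
top 0.045 0.08
px [269 214] ctr 464.3 62.5 size 267.8 x 40.6 ang 23.3 zmed 70.4 361
px [374 215] ctr 478.0 -53.5 size 39.3 x 269.1 ang 62.7 zmed 70.5 361
px [322 216] ctr 472.1 0.2 size 245.7 x 119.7 ang 1.3 zmed 56.9 1283
px [321 252] ctr 429.0 -14.6 size 150.7 x 52.3 ang 15.2 zmed 48.1 77
top 0.004 0.03
px [321 224] ctr 500.6 4.0 size 271.7 x 302.2 ang 89.6 zmed 11.4 6576
px [508 199] ctr 481.0 -202.7 size 17.7 x 467.6 ang 36.4 zmed 5.0 62
px [465 202] ctr 501.6 -154.7 size 65.0 x 416.0 ang 37.4 zmed 5.4 174
px [489 206] ctr 602.2 -344.6 size 29.8 x 28.5 ang 22.9 zmed 5.6 99
px [180 254] ctr 481.5 174.9 size 395.8 x 220.5 ang 83.5 zmed 6.5 5323

[... 1850 characters left out ...]
63.8 x 31.0 ang 23.2 zmed 62.5 242
px [344 277] ctr 590.5 -87.7 size 81.0 x 36.0 ang 39.9 zmed 71.0 411
side 0.045 0.08
px [319 204] ctr 476.3 -250.8 size 916.7 x 39.4 ang 74.4 zmed 67.5 344
px [290 236] ctr 495.3 8.3 size 133.7 x 6.2 ang 89.8 zmed 69.9 131
px [331 242] ctr 502.0 -303.2 size 827.8 x 66.1 ang 76.4 zmed 58.4 927
px [310 271] ctr 526.4 -62.3 size 63.7 x 31.4 ang 22.7 zmed 59.5 280
px [344 278] ctr 590.5 -87.7 size 81.0 x 36.0 ang 39.9 zmed 69.7 445
side 0.004 0.03
px [272 172] ctr 491.3 -158.8 size 1083.0 x 214.3 ang 88.6 zmed 8.4 3637
px [329 260] ctr 528.8 -282.4 size 863.7 x 204.3 ang 82.6 zmed 13.3 4580
px [329 406] ctr 497.5 -462.7 size 282.0 x 461.8 ang 1.8 zmed 6.9 14038
```

View pics/top0c.png

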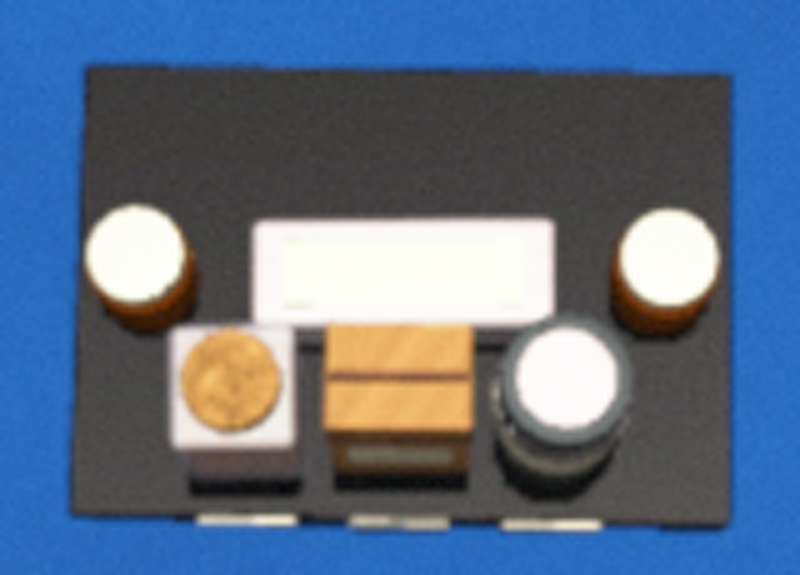

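The crop shows the jar body top centred at (233,385), the carton top at (399,378), the canister top at (567,380) and the tin top at (404,272). Next I'll fix the mask leak and compare the depth clouds from the two views.

```bash
sed -i 's/    m=cv2.morph/    m0=m; m=cv2.morph/; s/Q=W\[l==i\]/Q=W[(l==i)\&m0]/' h.py
python3 - <<'E'
from h import *
for nm,u,v,z in(("jar",233.5,385,.107),("cork",230,380,.122),("carton",399,378,.132),("can",567,380,.127),("tin",404,272,.057),("hl",137,255,.072),("hr",669,257,.072),
  ("standTL",88,66,.012),("TR",731,73,.012),("BR",729,525,.012),("BL",70,514,.012)):
    print(nm,(px("top",(u+.5)/5-.5+240,(v+.5)/5-.5+160,z)*1000).round(1))
for nm,u,v,z in(("tray",149,202,.018),("tray",217,203,.018),("tray",212,305,.018),("tray",141,303,.018),("bd",433,193,.006),("bd",510,192,.006),("bd",520,327,.006),("bd",441,329,.006)):
    print(nm,(px("top",u,v,z)*1000).round(1))
for n in("top","side"):
    d=np.load(n+"0.npy"); p=cv2.imread(f"pics/{n}0.png")
    _,_,W=cloud(n,d,p); z=W[...,2]; R=(W[...,0]>.2)&(W[...,0]<.65)&(abs(W[...,1])<.42)&(d>0)
    for lo,hi in((.117,.15),(.105,.15),(.053,.078),(.066,.078)):
        print(n,lo,hi); rects(W,R&(z>lo)&(z<hi))
    hsv=cv2.cvtColor(p,cv2.COLOR_BGR2HSV); print(n,"low"); rects(W,R&(z>-.01)&(z<.035)&~((hsv[...,0]>100)&(hsv[...,0]<130)&(hsv[...,1]>120)),300)
E
```

```text
jar [515.7  68.8 107. ]
cork [515.1  69.  122. ]
carton [514.5   6.3 132. ]
can [514.9 -55.4 127. ]
tin [569.4   5.8  57. ]
hl [572.7 110.1  72. ]
hr [572.7 -97.8  72. ]
standTL [665.8 139.1  12. ]
TR [ 663.5 -129.2   12. ]
BR [ 474.4 -126.2   12. ]
BL [477.5 141.8  12. ]
tray [601.2 361.   18. ]
tray [599.6 219.8  18. ]
tray [390.4 222.4  18. ]
tray [393.5 365.8  18. ]
bd [ 625.2 -227.2    6. ]
bd [ 627.8 -386.4    6. ]
bd [ 351.4 -393.6    6. ]
bd [ 346.3 -236.3    6. ]
top 0.117 0.15
px [354 237] ctr 513.7 -56.4 size 46.0 x 47.6 ang 89.9 zmed 126.8 576
px [321 237] ctr 513.4 5.3 size 38.0 x 51.5 ang 0.1 zmed 131.3 671
px [287 237] ctr 513.9 68.4 size 35.7 x 33.7 ang 0.9 zmed 121.8 317
top 0.105 0.15
px [354 238] ctr 513.4 -56.4 size 46.0 x 48.2 ang 89.9 zmed 126.7 598
px [288 238] ctr 514.0 66.6 size 43.8 x 43.2 ang 1.6 zmed 120.5 482
px [321 238] ctr 513.3 5.2 size 52.1 x 37.9 ang 89.5 zmed 131.2 693
top 0.053 0.078
px [269 213] ctr 570.0 107.8 size 37.2 x 36.3 ang 1.2 zmed 70.7 345
px [374 214] ctr 569.7 -98.9 size 35.5 x 38.2 ang 4.2 zmed 70.9 333
px [322 216] ctr 567.5 4.6 siz
[... 684 characters left out ...]
tr 495.9 49.8 size 4.9 x 51.1 ang 5.9 zmed 66.3 51
px [331 241] ctr 571.0 3.4 size 43.1 x 117.3 ang 0.6 zmed 58.6 860
px [310 270] ctr 515.2 -72.3 size 18.2 x 47.0 ang 84.1 zmed 63.9 194
px [344 277] ctr 573.9 -100.5 size 37.9 x 36.0 ang 25.5 zmed 72.0 378
side 0.066 0.078
px [319 200] ctr 574.3 108.6 size 35.8 x 33.9 ang 41.3 zmed 73.1 198
px [310 270] ctr 514.3 -73.8 size 14.5 x 42.4 ang 81.5 zmed 70.0 83
px [344 274] ctr 573.9 -99.9 size 35.0 x 34.1 ang 75.6 zmed 72.9 274
side low
px [272 172] ctr 502.6 301.6 size 162.5 x 217.0 ang 88.4 zmed 8.4 3887
px [329 260] ctr 562.3 4.8 size 175.3 x 269.2 ang 0.0 zmed 13.4 4683
px [329 406] ctr 492.6 -310.9 size 282.9 x 160.0 ang 1.8 zmed 6.9 14742
```

Both views agree to 2–4 mm, and the heights match the text:

| Item | Centre x, y (mm) | Other |
|---|---|---|
| Jar | 515, 68 | |
| Carton | 514, 5 | |
| Canister | 515, -56 | |
| Tin | 570, 5 | |
| Stand | | yaw about -0.7° |
| Board | 488, -311 | yaw 1.7° |
| Tray | 497, 293 | yaw about -1.3° |

I'll start with the canister. First the tool has to turn so that its y axis lies along world x.

Request:
drive_tool(rows=[[-1.1, -1.04, 0, 1.1], [-2.2, -2.08, 0, 2.2], [-3.3, -3.12, 0, 3.3], [-4.4, -4.16, 0, 4.4], [-5.5, -5.2, 0, 5.5], [-6.6, -6.24, 0, 6.6], [-7.7, -7.28, 0, 7.7], [-8.8, -8.3, 0, 8.8]], grip=85, newtons=40)

```text
clock: 0.77
position: [0.3154, 0.2881, 0.2531]
ee_rot: [-0.0, 0.571, 0.821, -0.0]
contact_force: [1.1, -0.1, 0.9]
width: 0.0851
gripper_force: 0.0
```

```bash
cat >> h.py <<'E'
from scipy.spatial.transform import Rotation as Ro
def go(x,y,z,phi):
    """units to world target (mm, phi=world angle of tool y in deg)"""
    s=get_state(); q=s["ee_rot"]; R=Ro.from_quat(np.r_[q[1:],q[0]]).as_matrix()
    d=R.T@(np.array([x,y,z])-1000*s["position"])/25
    a=np.degrees(np.arctan2(R[1,1],R[0,1])); t=-((phi-a+90)%180-90)/6
    print("t=%.2f"%s["clock"],"pos",(1000*s["position"]).round(1),"phi %.1f tilt %.2f"%(a,np.degrees(np.arccos(-R[2,2]))),"width %.1f"%(1000*s["width"]),"-> units",d.round(2),"turn %.2f"%t)
E
python3 -c "
from h import *
go(515,-56,205,-.7)"
```

```text
t=0.77 pos [315.4 288.1 253.1] phi 20.4 tilt 0.02 width 85.1 -> units [-15.69   2.68   1.92] turn 3.52
```

Request:
drive_tool(rows=[[-1.55, 0.26, 0, 0.44], [-3.1, 0.53, 0, 0.88], [-4.65, 0.79, 0, 1.32], [-6.2, 1.06, 0, 1.76], [-7.75, 1.32, 0, 2.2], [-9.3, 1.58, 0, 2.64], [-10.85, 1.85, 0, 3.08], [-12.4, 2.11, 0, 3.52]])

```text
clock: 1.43
position: [0.4746, 0.0167, 0.2531]
ee_rot: [-0.0, 0.711, 0.704, 0.0]
contact_force: [0.4, 0.4, -0.5]
width: 0.085
gripper_force: 0.0
```

```bash
python3 -c "
from h import *
go(515,-56,107,-.7)"
```

```text
t=1.43 pos [474.6  16.7 253.1] phi -0.6 tilt 0.03 width 85.0 -> units [-2.9   1.65  5.84] turn 0.02
```

Request:
drive_tool(rows=[[-1.2, 0.7, 0, 0], [-2.4, 1.4, 0, 0], [-2.9, 1.65, 0.5, 0], [-2.9, 1.65, 1.8, 0], [-2.9, 1.65, 3.2, 0], [-2.9, 1.65, 4.5, 0], [-2.9, 1.65, 5.5, 0], [-2.9, 1.65, 5.85, 0]])

```text
clock: 2.1
position: [0.5119, -0.0536, 0.103]
ee_rot: [-0.004, 0.71, 0.704, -0.002]
contact_force: [-0.2, 0.5, -0.4]
width: 0.0851
gripper_force: 0.0
```

Request:
drive_tool(rows=[[0, 0, 0, 0], [0, 0, 0, 0], [0, 0, 0, 0], [0, 0, 0, 0], [0, 0, 0, 0], [0, 0, 0, 0], [0, 0, 0, 0], [0, 0, 0, 0]], grip=0, newtons=40)

```text
clock: 2.77
position: [0.5166, -0.0545, 0.1089]
ee_rot: [0.002, 0.71, 0.705, 0.001]
contact_force: [0.5, -0.1, 6.8]
width: 0.0492
gripper_force: 42.2
```

Run:
```python
from h import *
print(get_state()["gripper_force"],get_state()["contact_force"])
go(583,-291,250,-.7)
p,d=eyes.get_image("side"); cv2.imwrite("pics/s1.png",cv2.resize(p[120:360,200:440],None,fx=2.4,fy=2.4)[:,:,::-1])
```

```text
42.17784225940704 [ 0.52808002 -0.07306379  6.77546605]
t=2.77 pos [516.6 -54.5 108.9] phi -0.4 tilt 0.25 width 49.2 -> units [-9.45  2.75 -5.63] turn 0.05
```

View pics/s1.png

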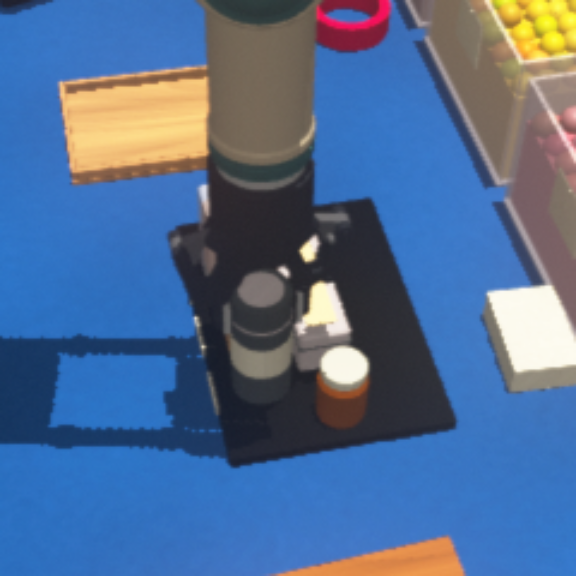

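The canister is held: opening 49 mm, fingers on both sides of it near (262,300) in the crop. Lifting and carrying it to the board.

Request:
drive_tool(rows=[[0, 0, -0.6, 0], [0, 0, -1.8, 0], [0, 0, -3.0, 0], [-0.7, 0.2, -3.8, 0], [-2.0, 0.6, -4, 0], [-3.4, 1.0, -4, 0], [-4.8, 1.4, -4, 0], [-6.0, 1.75, -4, 0]])

```text
clock: 3.48
position: [0.5577, -0.2063, 0.2073]
ee_rot: [0.0, 0.71, 0.705, -0.0]
contact_force: [-0.0, 0.4, -2.1]
width: 0.0494
gripper_force: 42.3
```

Request:
drive_tool(rows=[[-1.2, 0.35, 0, 0], [-2.4, 0.7, 0, 0], [-3.2, 0.95, 0, 0], [-3.4, 1.0, 0.5, 0], [-3.4, 1.0, 1.5, 0], [-3.4, 1.0, 2.5, 0], [-3.4, 1.0, 3.2, 0], [-3.4, 1.0, 3.6, 0]])

```text
clock: 4.15
position: [0.5796, -0.2873, 0.1133]
ee_rot: [-0.004, 0.71, 0.705, -0.001]
contact_force: [-0.1, -0.3, -2.1]
width: 0.049
gripper_force: 42.3
```

Request:
drive_tool(rows=[[0, 0, 0.15, 0], [0, 0, 0.3, 0], [0, 0, 0.4, 0], [0, 0, 0.5, 0], [0, 0, 0.55, 0], [0, 0, 0.6, 0], [0, 0, 0.6, 0], [0, 0, 0.6, 0]])

```text
clock: 4.82
position: [0.5825, -0.2898, 0.1029]
ee_rot: [0.001, 0.71, 0.705, 0.0]
contact_force: [-0.4, 0.6, 2.0]
width: 0.049
gripper_force: 42.3
```

```bash
python3 -c "
from h import *
print(get_state()['contact_force']);go(583,-291,102,-.7)"
```

```text
[-0.43080024  0.56701284  1.96159745]
t=4.82 pos [ 582.5 -289.8  102.9] phi -0.4 tilt 0.09 width 49.0 -> units [-0.05  0.02  0.04] turn 0.05
```

Touchdown felt: the force went from -2.1 to +2.0 N. Release, lift, then on to the carton.

Request:
drive_tool(rows=[[0, 0, 0, 0], [0, 0, 0, 0], [0, 0, 0, 0], [0, 0, 0, 0], [0, 0, 0, 0], [0, 0, -0.8, 0], [0, 0, -2.2, 0], [0, 0, -3.6, 0]], grip=85)

```text
clock: 5.48
position: [0.5811, -0.2891, 0.1914]
ee_rot: [-0.002, 0.71, 0.705, -0.0]
contact_force: [0.5, -0.4, 0.2]
width: 0.0848
gripper_force: 0.0
```

Request:
drive_tool(rows=[[0.6, -0.1, -0.8, 0], [2.0, -0.5, -1.2, 0], [3.5, -0.8, -1.2, 0], [5.0, -1.1, -1.2, 0], [6.5, -1.5, -1.2, 0], [8.0, -1.9, -1.2, 0], [9.5, -2.3, -1.2, 0], [11, -2.6, -1.2, 0]])

```text
clock: 6.15
position: [0.5178, -0.0125, 0.2222]
ee_rot: [-0.0, 0.71, 0.704, 0.0]
contact_force: [1.0, 0.4, -0.6]
width: 0.085
gripper_force: 0.0
```

Run:
```python
from h import *
go(514.5,5.5,107,-.5)
p,d,W=cloud("top"); z=W[...,2]; cv2.imwrite("pics/t2.png",p[:,:,::-1])
rects(W,(d>0)&(W[...,1]<-.2)&(z>.09)&(z<.16)&(W[...,0]>.3)&(W[...,0]<.65))
```

```text
t=6.15 pos [517.8 -12.5 222.2] phi -0.4 tilt 0.01 width 85.0 -> units [ 0.72 -0.14  4.61] turn 0.01
px [479 205] ctr 578.5 -290.1 size 48.7 x 47.4 ang 87.8 zmed 120.0 671
```

Request:
drive_tool(rows=[[0.5, -0.1, 0, 0], [0.72, -0.14, 0.4, 0], [0.72, -0.14, 1.6, 0], [0.72, -0.14, 2.8, 0], [0.72, -0.14, 3.8, 0], [0.72, -0.14, 4.4, 0], [0.72, -0.14, 4.6, 0], [0.72, -0.14, 4.6, 0]])

```text
clock: 6.87
position: [0.5149, 0.0031, 0.1052]
ee_rot: [-0.001, 0.71, 0.704, -0.001]
contact_force: [-0.0, -0.7, -0.1]
width: 0.085
gripper_force: 0.0
```

Request:
drive_tool(rows=[[0, 0, 0, 0], [0, 0, 0, 0], [0, 0, 0, 0], [0, 0, 0, 0], [0, 0, 0, 0], [0, 0, 0, 0], [0, 0, 0, 0], [0, 0, 0, 0]], grip=0, newtons=40)

```text
clock: 7.53
position: [0.5167, 0.0037, 0.1082]
ee_rot: [0.001, 0.71, 0.705, 0.001]
contact_force: [0.5, -0.0, 6.8]
width: 0.0394
gripper_force: 41.2
```

```bash
python3 -c "
from h import *
print(get_state()['contact_force'],get_state()['gripper_force']);go(488,-332,102,-.5)"
```

```text
[ 0.54259303 -0.02602887  6.84404549] 41.193190813064575
t=7.53 pos [516.7   3.7 108.2] phi -0.4 tilt 0.17 width 39.4 -> units [-13.43  -1.05   0.25] turn 0.02
```

Request:
drive_tool(rows=[[0, 0, -0.6, 0], [0, 0, -1.8, 0], [0, 0, -3.0, 0], [-0.7, -0.1, -3.8, 0], [-2.2, -0.2, -4, 0], [-3.7, -0.3, -4, 0], [-5.2, -0.5, -4, 0], [-6.7, -0.6, -4, 0]])

```text
clock: 8.2
position: [0.4982, -0.1644, 0.2069]
ee_rot: [-0.001, 0.709, 0.705, -0.0]
contact_force: [0.8, 0.1, -2.5]
width: 0.0396
gripper_force: 41.2
```

Request:
drive_tool(rows=[[-1.5, -0.1, 0, 0], [-3, -0.2, 0, 0], [-4.5, -0.3, 0, 0], [-5.7, -0.4, 0, 0], [-6.5, -0.45, 0, 0], [-6.7, -0.45, 0.6, 0], [-6.7, -0.45, 1.8, 0], [-6.7, -0.45, 2.8, 0]])

```text
clock: 8.87
position: [0.4865, -0.3316, 0.1357]
ee_rot: [-0.0, 0.71, 0.704, 0.0]
contact_force: [-0.2, 0.4, -3.7]
width: 0.0395
gripper_force: 41.1
```

Request:
drive_tool(rows=[[0, 0, 0.6, 0], [0, 0, 0.9, 0], [0, 0, 1.1, 0], [0, 0, 1.25, 0], [0, 0, 1.35, 0], [0, 0, 1.4, 0], [0, 0, 1.4, 0], [0, 0, 1.4, 0]])

```text
clock: 9.53
position: [0.4874, -0.3312, 0.1028]
ee_rot: [0.001, 0.71, 0.705, 0.0]
contact_force: [-1.1, 0.2, -2.8]
width: 0.0398
gripper_force: 41.0
```

Request:
drive_tool(rows=[[0, 0, 0, 0], [0, 0, 0, 0], [0, 0, 0, 0], [0, 0, 0, 0], [0, 0, 0, 0], [0, 0, -0.8, 0], [0, 0, -2.2, 0], [0, 0, -3.6, 0]], grip=85)

```text
clock: 10.2
position: [0.4862, -0.3303, 0.1918]
ee_rot: [-0.002, 0.71, 0.705, -0.0]
contact_force: [1.4, -1.8, 0.6]
width: 0.0849
gripper_force: 0.0
```

Request:
drive_tool(rows=[[0.6, 0.1, -0.8, 0], [2.0, 0.2, -1.2, 0], [3.5, 0.3, -1.2, 0], [5.0, 0.4, -1.2, 0], [6.5, 0.5, -1.2, 0], [8.0, 0.7, -1.2, 0], [9.5, 0.8, -1.2, 0], [11, 1.0, -1.2, 0]])

```text
clock: 10.87
position: [0.5135, -0.0544, 0.2223]
ee_rot: [0.0, 0.71, 0.704, 0.0]
contact_force: [0.2, -0.7, -0.3]
width: 0.0851
gripper_force: 0.0
```

Run:
```python
from h import *
go(515,68,95,-.5)
p,d,W=cloud("top"); z=W[...,2]; cv2.imwrite("pics/t3.png",p[:,:,::-1])
rects(W,(d>0)&(W[...,1]<-.2)&(z>.09)&(z<.16)&(W[...,0]>.3)&(W[...,0]<.65))
```

```text
t=10.87 pos [513.5 -54.4 222.3] phi -0.4 tilt 0.01 width 85.1 -> units [4.89 0.02 5.09] turn 0.01
px [479 205] ctr 578.2 -291.2 size 46.8 x 49.1 ang 46.0 zmed 120.0 667
px [502 255] ctr 483.5 -327.8 size 55.6 x 38.6 ang 89.7 zmed 124.7 804
```

Request:
drive_tool(rows=[[1.3, 0, 0, 0], [2.7, 0, 0, 0], [4.0, 0, 0, 0], [4.7, 0, 0.2, 0], [4.88, 0, 0.8, 0], [4.88, 0, 1.8, 0], [4.88, 0, 2.8, 0], [4.88, 0, 3.7, 0]])

```text
clock: 11.58
position: [0.5147, 0.0661, 0.1287]
ee_rot: [0.0, 0.709, 0.705, 0.0]
contact_force: [0.8, -0.1, -0.6]
width: 0.0852
gripper_force: 0.0
```

Request:
drive_tool(rows=[[0, 0, 0.6, 0], [0, 0, 1.1, 0], [0, 0, 1.4, 0], [0, 0, 1.4, 0], [0, 0, 1.4, 0], [0, 0, 1.4, 0], [0, 0, 1.4, 0], [0, 0, 1.4, 0]])

```text
clock: 12.25
position: [0.5154, 0.0659, 0.0954]
ee_rot: [0.001, 0.71, 0.705, 0.001]
contact_force: [-0.9, 0.3, -0.2]
width: 0.085
gripper_force: 0.0
```

Request:
drive_tool(rows=[[0, 0, 0, 0], [0, 0, 0, 0], [0, 0, 0, 0], [0, 0, 0, 0], [0, 0, 0, 0], [0, 0, 0, 0], [0, 0, 0, 0], [0, 0, 0, 0]], grip=0, newtons=40)

```text
clock: 12.92
position: [0.5154, 0.0659, 0.095]
ee_rot: [0.0, 0.71, 0.705, 0.001]
contact_force: [1.1, 0.1, 6.5]
width: 0.0478
gripper_force: 41.3
```

```bash
python3 -c "
from h import *
print(get_state()['contact_force'],get_state()['gripper_force']);go(393,-291,90,-.5)"
```

```text
[1.07036602 0.078795   6.51854895] 41.3056394126761
t=12.92 pos [515.4  65.9  95. ] phi -0.4 tilt 0.08 width 47.8 -> units [-14.31  -4.8    0.19] turn 0.02
```

Request:
drive_tool(rows=[[0, 0, -0.6, 0], [0, 0, -1.8, 0], [0, 0, -3.0, 0], [-0.7, -0.3, -3.8, 0], [-2.1, -0.8, -4, 0], [-3.5, -1.3, -4, 0], [-4.9, -1.8, -4, 0], [-6.3, -2.3, -4, 0]])

```text
clock: 13.58
position: [0.4544, -0.092, 0.1938]
ee_rot: [-0.001, 0.709, 0.705, -0.0]
contact_force: [0.8, -0.3, -2.2]
width: 0.0478
gripper_force: 41.8
```

Request:
drive_tool(rows=[[-1.4, -0.5, 0, 0], [-2.8, -1.0, 0, 0], [-4.2, -1.5, 0, 0], [-5.6, -2.0, 0, 0], [-7, -2.4, 0, 0], [-7.8, -2.5, 0.1, 0], [-8.0, -2.5, 0.8, 0], [-8.0, -2.5, 1.8, 0]])

```text
clock: 14.25
position: [0.3927, -0.2938, 0.1499]
ee_rot: [0.002, 0.711, 0.704, -0.0]
contact_force: [0.2, 0.2, -2.3]
width: 0.0476
gripper_force: 41.7
```

Request:
drive_tool(rows=[[0, 0, 0.9, 0], [0, 0, 1.5, 0], [0, 0, 1.9, 0], [0, 0, 2.15, 0], [0, 0, 2.3, 0], [0, 0, 2.4, 0], [0, 0, 2.42, 0], [0, 0, 2.42, 0]])

```text
clock: 14.92
position: [0.3926, -0.291, 0.0894]
ee_rot: [0.0, 0.71, 0.705, 0.0]
contact_force: [-0.0, -0.1, -2.9]
width: 0.0477
gripper_force: 41.6
```

Request:
drive_tool(rows=[[0, 0, 0, 0], [0, 0, 0, 0], [0, 0, 0, 0], [0, 0, 0, 0], [0, 0, 0, 0], [0, 0, -0.8, 0], [0, 0, -2.2, 0], [0, 0, -3.6, 0]], grip=85)

```text
clock: 15.58
position: [0.3915, -0.29, 0.1791]
ee_rot: [-0.002, 0.71, 0.705, 0.0]
contact_force: [1.3, -0.4, -0.3]
width: 0.085
gripper_force: 0.0
```

Request:
drive_tool(rows=[[0.6, 0.1, -1.2, 0], [1.8, 0.9, -2.2, 0], [3.2, 1.8, -2.6, 0], [4.6, 2.7, -2.6, 0], [6.0, 3.6, -2.6, 0], [7.4, 4.5, -2.6, 0], [8.8, 5.4, -2.6, 0], [10.2, 6.3, -2.6, 0]])

```text
clock: 16.25
position: [0.5508, -0.0373, 0.2443]
ee_rot: [0.0, 0.71, 0.705, 0.0]
contact_force: [1.6, -0.2, 0.3]
width: 0.0849
gripper_force: 0.0
```

Run:
```python
from h import *
go(570,4.5,55,-.5)
p,d,W=cloud("top"); z=W[...,2]; cv2.imwrite("pics/t4.png",p[:,:,::-1])
R=(d>0)&(W[...,0]>.3)&(W[...,0]<.65)
rects(W,R&(W[...,1]<-.2)&(z>.09)&(z<.16))
_,_,V=cloud("side"); z=V[...,2]; rects(V,(abs(V[...,1])<.14)&(z>.05)&(z<.075)&(V[...,0]<.65)&(V[...,0]>.4))
```

```text
t=16.25 pos [550.8 -37.3 244.3] phi -0.4 tilt 0.03 width 84.9 -> units [1.68 0.75 7.57] turn 0.02
px [479 205] ctr 578.2 -290.2 size 48.7 x 47.2 ang 86.6 zmed 120.1 670
px [502 255] ctr 483.6 -328.3 size 55.3 x 38.8 ang 89.6 zmed 124.6 803
px [479 306] ctr 390.1 -287.5 size 46.0 x 47.8 ang 0.5 zmed 112.1 688
px [319 203] ctr 575.6 106.6 size 40.4 x 32.9 ang 44.0 zmed 66.8 256
px [329 241] ctr 570.8 4.4 size 44.0 x 117.6 ang 0.6 zmed 58.4 988
px [344 277] ctr 574.4 -100.4 size 37.3 x 36.8 ang 54.3 zmed 71.6 393
```

View pics/t4.png

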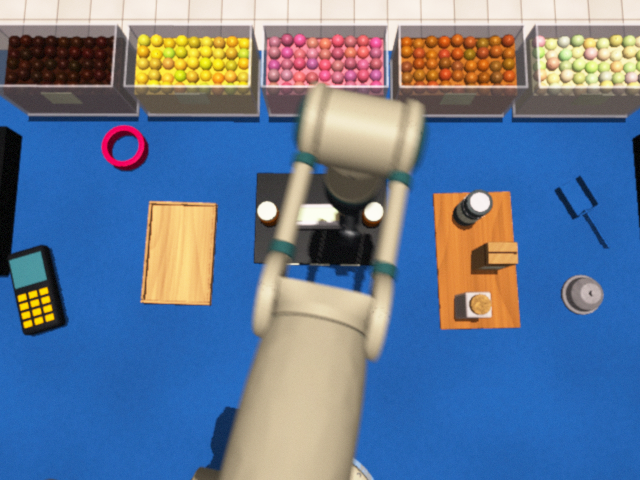

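The three goods stand on the board at (479,205), (502,255) and (479,306), all with correct heights. The tin is unmoved at (570,5). Now the tin.

Request:
drive_tool(rows=[[0.9, 0.4, 0, 0], [1.7, 0.75, 0.6, 0], [1.7, 0.75, 2.0, 0], [1.7, 0.75, 3.4, 0], [1.7, 0.75, 4.8, 0], [1.7, 0.75, 6.0, 0], [1.7, 0.75, 6.6, 0], [1.7, 0.75, 6.8, 0]])

```text
clock: 17.02
position: [0.5665, 0.0028, 0.0708]
ee_rot: [-0.003, 0.71, 0.704, -0.002]
contact_force: [-0.9, -0.4, -0.0]
width: 0.0851
gripper_force: 0.0
```

Request:
drive_tool(rows=[[0, 0, 0.4, 0], [0, 0, 0.8, 0], [0, 0, 1.1, 0], [0, 0, 1.15, 0], [0, 0, 1.15, 0], [0, 0, 1.15, 0], [0, 0, 1.15, 0], [0, 0, 1.15, 0]])

```text
clock: 17.68
position: [0.5696, 0.0031, 0.046]
ee_rot: [0.001, 0.71, 0.705, 0.0]
contact_force: [-0.5, -0.2, -0.2]
width: 0.0851
gripper_force: 0.0
```

Request:
drive_tool(rows=[[0, 0, 0, 0], [0, 0, 0, 0], [0, 0, 0, 0], [0, 0, 0, 0], [0, 0, 0, 0], [0, 0, 0, 0], [0, 0, 0, 0], [0, 0, 0, 0]], grip=0, newtons=40)

```text
clock: 18.35
position: [0.5698, 0.003, 0.0457]
ee_rot: [0.001, 0.71, 0.705, 0.0]
contact_force: [0.7, -0.5, 3.7]
width: 0.0434
gripper_force: 42.4
```

```bash
python3 -c "
from h import *
print(get_state()['contact_force'],get_state()['gripper_force']);go(497,293,145,88.7)"
```

```text
[ 0.70507141 -0.46575803  3.65331134] 42.373886704444885
t=18.35 pos [569.8   3.   45.7] phi -0.4 tilt 0.08 width 43.4 -> units [11.58 -2.99 -3.98] turn -14.85
```

Request:
drive_tool(rows=[[0, 0, -0.6, 0], [0, 0, -1.8, 0], [0, 0, -3.0, 0], [0.6, 0, -3.8, -0.6], [1.8, -0.3, -4, -1.7], [3.1, -0.6, -4, -2.8], [4.4, -1.0, -4, -3.9], [5.7, -1.4, -4, -5.0]])

```text
clock: 19.02
position: [0.5335, 0.1468, 0.1444]
ee_rot: [-0.001, 0.501, 0.865, -0.001]
contact_force: [-0.7, -0.2, -2.8]
width: 0.0438
gripper_force: 41.6
```

```bash
python3 -c "
from h import *
go(499,293,145,88.7)"
```

```text
t=19.02 pos [533.5 146.8 144.4] phi 29.9 tilt 0.15 width 43.8 -> units [ 5.76  1.71 -0.02] turn -9.81
```

Request:
drive_tool(rows=[[1.0, 0.3, 0, -1.1], [2.0, 0.6, 0, -2.2], [3.0, 0.9, 0, -3.3], [4.0, 1.2, 0, -4.4], [4.9, 1.45, 0, -5.5], [5.5, 1.6, 0, -6.6], [5.75, 1.7, 0, -7.7], [5.75, 1.7, 0, -8.8]])

```text
clock: 19.68
position: [0.4993, 0.2933, 0.1439]
ee_rot: [-0.002, 0.062, 0.998, -0.0]
contact_force: [0.1, -0.3, -2.8]
width: 0.0435
gripper_force: 41.6
```

Request:
drive_tool(rows=[[0, 0, 0.2, -0.6], [0, 0, 0.8, -1.0], [0, 0, 1.8, -1.0], [0, 0, 2.6, -1.0], [0, 0, 3.1, -1.0], [0, 0, 3.3, -1.0], [0, 0, 3.4, -1.0], [0, 0, 3.4, -1.0]])

```text
clock: 20.35
position: [0.5007, 0.2916, 0.0597]
ee_rot: [-0.001, 0.014, 1.0, -0.0]
contact_force: [0.6, -0.1, -2.9]
width: 0.0435
gripper_force: 41.7
```

Run:
```python
from h import *
go(499,293,39.5,88.7)
p,d=eyes.get_image("side"); cv2.imwrite("pics/s5.png",cv2.resize(p[100:250,170:370],None,fx=4,fy=4,interpolation=cv2.INTER_CUBIC)[:,:,::-1])
```

```text
t=20.35 pos [500.7 291.6  59.7] phi 88.4 tilt 0.09 width 43.5 -> units [0.07 0.05 0.81] turn -0.05
```

View pics/s5.png

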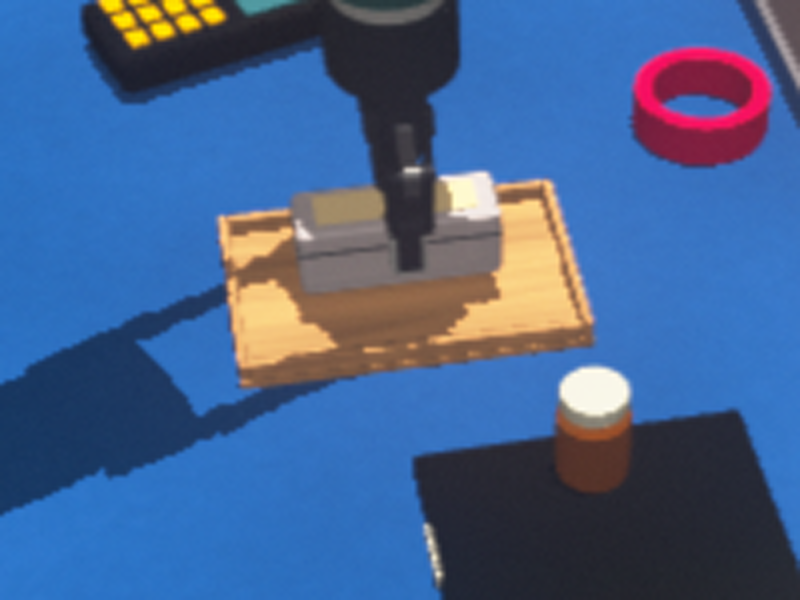

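The tin sits centred above the tray, lengthwise: crop (400,235), tray centre about (405,285), tin still 20 mm up. Lower and release.

Request:
drive_tool(rows=[[0, 0, 0.2, 0], [0, 0, 0.4, 0], [0, 0, 0.55, 0], [0, 0, 0.65, 0], [0, 0, 0.75, 0], [0, 0, 0.8, 0], [0, 0, 0.8, 0], [0, 0, 0.8, 0]])

```text
clock: 21.07
position: [0.5012, 0.2919, 0.0403]
ee_rot: [0.0, 0.014, 1.0, 0.0]
contact_force: [-0.5, 0.1, -1.3]
width: 0.0434
gripper_force: 41.7
```

Request:
drive_tool(rows=[[0, 0, 0, 0], [0, 0, 0, 0], [0, 0, 0, 0], [0, 0, 0, 0], [0, 0, 0, 0], [0, 0, 0, 0], [0, 0, -0.8, 0], [0, 0, -2.0, 0]], grip=66)

```text
clock: 21.73
position: [0.4988, 0.2908, 0.088]
ee_rot: [-0.003, 0.014, 1.0, -0.001]
contact_force: [0.7, -0.7, -0.4]
width: 0.0661
gripper_force: 0.0
```

Request:
drive_tool(rows=[[-0.6, 0, -1.2, 0], [-1.8, 0, -2.6, 0], [-2.8, 0, -4.0, 0.6], [-3.4, 0, -5.2, 1.7], [-3.8, -1.2, -6.4, 2.8], [-3.8, -2.5, -7, 3.9], [-3.8, -4.0, -7, 5.0], [-3.8, -5.5, -7, 6.1]], grip=85)

```text
clock: 22.4
position: [0.5929, 0.1507, 0.267]
ee_rot: [0.002, 0.329, 0.944, 0.001]
contact_force: [-0.9, 0.1, -0.7]
width: 0.0852
gripper_force: 0.0
```

Run:
```python
from h import *
go(393,-291,225,-.4)
for n in("top","side"):
    p,d,W=cloud(n); z=W[...,2]; cv2.imwrite(f"pics/{n}6.png",p[:,:,::-1])
    R=(d>0)&(W[...,0]>.3)&(W[...,0]<.65)&(W[...,1]>.2)&(W[...,1]<.38)
    rects(W,R&(z>.04)&(z<.075))
    hsv=cv2.cvtColor(p,cv2.COLOR_RGB2HSV);rects(W,R&(z>-.01)&(z<.075)&~((hsv[...,0]>100)&(hsv[...,0]<130)&(hsv[...,1]>120)),300)
p=cv2.imread("pics/top6.png"); cv2.imwrite("pics/top6c.png",cv2.resize(p[190:315,125:235],None,fx=4.7,fy=4.7,interpolation=cv2.INTER_CUBIC))
```

```text
t=22.40 pos [592.9 150.7 267. ] phi 51.5 tilt 0.21 width 85.2 -> units [ -4.73 -18.81   1.64] turn 8.66
px [180 233] ctr 532.6 288.4 size 41.8 x 41.8 ang 88.6 zmed 51.0 459
px [182 224] ctr 556.9 295.3 size 147.9 x 96.5 ang 87.7 zmed 7.8 2835
px [270 160] ctr 497.4 288.3 size 44.9 x 118.7 ang 89.9 zmed 52.3 771
px [272 172] ctr 501.6 298.6 size 155.7 x 215.9 ang 88.9 zmed 13.3 3827
```

View pics/top6c.png

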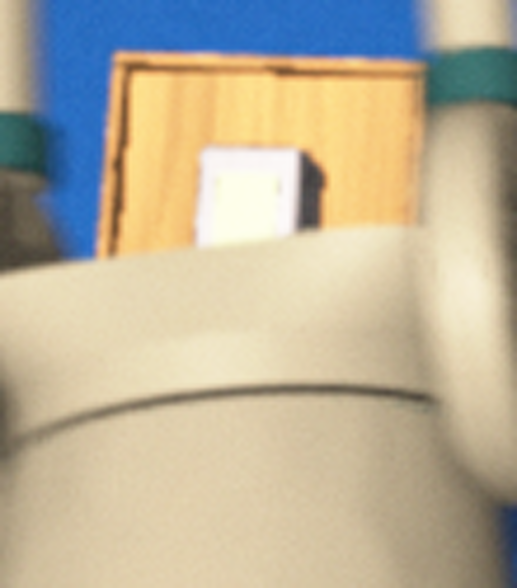

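Run:
```python
from h import *
go(582.5,-290,215,-.4)
```

```text
t=22.50 pos [592.1 146.5 265.9] phi 51.4 tilt 0.19 width 85.0 -> units [-10.59 -13.88   2.09] turn 8.63
```

Request:
drive_tool(rows=[[-0.9, -1.2, 0, 1.1], [-1.8, -2.4, 0.2, 2.2], [-2.7, -3.6, 0.4, 3.3], [-3.6, -4.8, 0.6, 4.4], [-4.5, -6.0, 0.8, 5.5], [-5.4, -7.2, 1.0, 6.6], [-6.3, -8.4, 1.2, 7.7], [-7.2, -9.5, 1.4, 8.6]])

```text
clock: 23.17
position: [0.5864, -0.1474, 0.23]
ee_rot: [-0.0, 0.707, 0.707, 0.0]
contact_force: [0.3, 0.2, -0.5]
width: 0.0851
gripper_force: 0.0
```

Run:
```python
from h import *
go(582.5,-290,103.5,-.4)
n="top"
p,d,W=cloud(n); z=W[...,2]; cv2.imwrite(f"pics/{n}7.png",p[:,:,::-1])
R=(d>0)&(W[...,0]>.3)&(W[...,0]<.65)&(W[...,1]>.2)&(W[...,1]<.38)
rects(W,R&(z>.045)&(z<.075)); rects(W,R&(z>.014)&(z<.025),15)
p=cv2.imread("pics/top7.png"); cv2.imwrite("pics/top7c.png",cv2.resize(p[190:315,125:235],None,fx=4.7,fy=4.7,interpolation=cv2.INTER_CUBIC))
```

```text
t=23.17 pos [ 586.4 -147.4  230. ] phi -0.1 tilt 0.03 width 85.1 -> units [-5.71 -0.15  5.06] turn 0.06
px [178 252] ctr 494.6 289.1 size 42.8 x 118.1 ang 88.3 zmed 51.1 1322
px [164 206] ctr 598.8 331.0 size 16.7 x 58.3 ang 13.0 zmed 17.4 100
px [184 205] ctr 597.7 290.2 size 4.2 x 10.5 ang 3.7 zmed 17.2 17
px [199 205] ctr 596.0 257.0 size 46.1 x 3.9 ang 89.7 zmed 17.1 65
px [215 223] ctr 558.3 224.3 size 4.8 x 58.5 ang 88.5 zmed 17.1 86
px [150 222] ctr 560.8 358.1 size 4.2 x 40.1 ang 89.7 zmed 17.6 57
px [148 250] ctr 501.6 360.0 size 4.4 x 49.8 ang 86.7 zmed 17.9 71
px [214 243] ctr 518.5 225.5 size 3.4 x 12.5 ang 79.4 zmed 17.6 22
px [213 257] ctr 488.7 226.4 size 4.1 x 34.5 ang 86.9 zmed 17.2 49
px [211 285] ctr 431.8 228.4 size 4.5 x 70.9 ang 88.8 zmed 17.6 105
px [145 281] ctr 437.9 361.7 size 5.2 x 48.5 ang 88.3 zmed 17.4 81
px [148 300] ctr 397.8 356.4 size 23.2 x 12.3 ang 52.1 zmed 17.9 55
px [170 304] ctr 394.6 308.8 size 37.4 x 3.6 ang 87.2 zmed 18.2 53
px [184 304] ctr 393.0 279.4 size 11.9 x 2.2 ang 89.9 zmed 18.4 20
px [192 304] ctr 393.1 264.3 size 10.9 x 2.0 ang 89.9 zmed 17.8 18
px [203 305] ctr 392.4 241.9 size 26.9 x 4.1 ang 89.0 zmed 18.0 46
```

View pics/top7c.png

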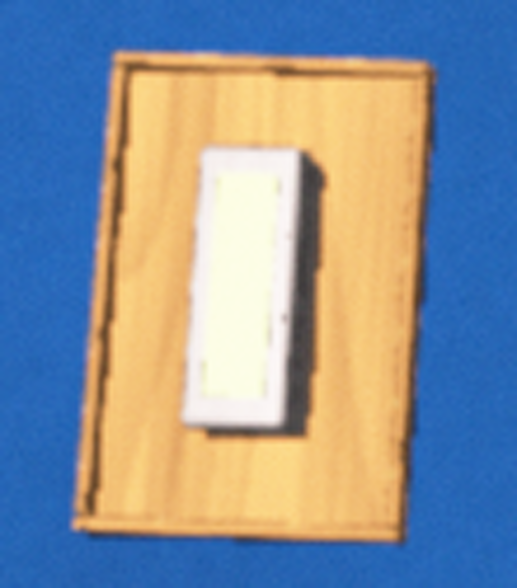

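The tin lies in the middle of the tray: tin centre (494.6, 289.1) against wall middles (495, 293). Next I return the goods, canister first.

Request:
drive_tool(rows=[[-1.4, 0, 0, 0.05], [-2.8, -0.1, 0, 0.05], [-4.2, -0.15, 0, 0.05], [-5.4, -0.15, 0, 0.05], [-5.7, -0.15, 0.4, 0.05], [-5.7, -0.15, 1.5, 0.05], [-5.7, -0.15, 2.7, 0.05], [-5.7, -0.15, 3.8, 0.05]])

```text
clock: 23.88
position: [0.5836, -0.2877, 0.1337]
ee_rot: [-0.0, 0.707, 0.707, 0.0]
contact_force: [0.1, 0.2, -0.5]
width: 0.085
gripper_force: 0.0
```

Request:
drive_tool(rows=[[0, 0, 0.6, 0], [0, 0, 1.0, 0], [0, 0, 1.25, 0], [0, 0, 1.25, 0], [0, 0, 1.25, 0], [0, 0, 1.25, 0], [0, 0, 1.25, 0], [0, 0, 1.25, 0]])

```text
clock: 24.55
position: [0.5841, -0.289, 0.1052]
ee_rot: [0.001, 0.708, 0.706, 0.0]
contact_force: [-0.4, -0.0, 0.8]
width: 0.0851
gripper_force: 0.0
```

Request:
drive_tool(rows=[[0, 0, 0, 0], [0, 0, 0, 0], [0, 0, 0, 0], [0, 0, 0, 0], [0, 0, 0, 0], [0, 0, 0, 0], [0, 0, 0, 0], [0, 0, 0, 0]], grip=0, newtons=40)

```text
clock: 25.22
position: [0.5835, -0.2889, 0.1045]
ee_rot: [0.0, 0.708, 0.706, -0.0]
contact_force: [-1.7, 0.0, 4.2]
width: 0.049
gripper_force: 41.6
```

```bash
python3 -c "
from h import *
print(get_state()['contact_force'],get_state()['gripper_force']);go(515.5,-55,108,-.4)"
```

```text
[-1.69247818  0.01501855  4.19238311] 41.64310097694397
t=25.22 pos [ 583.5 -288.9  104.5] phi -0.1 tilt 0.03 width 49.0 -> units [ 9.35 -2.74 -0.15] turn 0.05
```

Request:
drive_tool(rows=[[0, 0, -0.6, 0], [0, 0, -1.8, 0], [0, 0, -3.0, 0], [0.6, -0.2, -4.0, 0], [1.8, -0.6, -4.4, 0], [3.1, -1.0, -4.4, 0], [4.4, -1.4, -4.4, 0], [5.7, -1.8, -4.4, 0]])

```text
clock: 25.88
position: [0.5377, -0.1446, 0.2132]
ee_rot: [-0.001, 0.708, 0.706, 0.0]
contact_force: [0.9, 0.8, -1.9]
width: 0.0494
gripper_force: 42.1
```

Request:
drive_tool(rows=[[1.3, -0.4, 0, 0], [2.5, -0.7, 0, 0], [3.3, -0.9, 0, 0], [3.7, -0.92, 0, 0.05], [3.7, -0.92, 0.5, 0.05], [3.7, -0.92, 1.5, 0.05], [3.7, -0.92, 2.5, 0.05], [3.7, -0.92, 3.3, 0.05]])

```text
clock: 26.55
position: [0.5157, -0.0539, 0.1296]
ee_rot: [-0.0, 0.71, 0.705, -0.0]
contact_force: [-0.4, 0.7, -2.4]
width: 0.049
gripper_force: 42.1
```

```bash
python3 -c "
from h import *
print(get_state()['contact_force'],get_state()['gripper_force']);go(515.5,-54,110.3,-.4)"
```

```text
[-0.40475241  0.66291366 -2.4318927 ] 42.13754653930664
t=26.55 pos [515.7 -53.9 129.6] phi -0.4 tilt 0.06 width 49.0 -> units [-0.   -0.01  0.77] turn -0.00
```

Request:
drive_tool(rows=[[0, 0, 0.2, 0], [0, 0, 0.4, 0], [0, 0, 0.55, 0], [0, 0, 0.7, 0], [0, 0, 0.8, 0], [0, 0, 0.86, 0], [0, 0, 0.86, 0], [0, 0, 0.86, 0]])

```text
clock: 27.22
position: [0.5162, -0.0537, 0.1105]
ee_rot: [0.0, 0.71, 0.705, 0.0]
contact_force: [-0.4, -0.2, -2.4]
width: 0.0489
gripper_force: 42.3
```

Request:
drive_tool(rows=[[0, 0, 0, 0], [0, 0, 0, 0], [0, 0, 0, 0], [0, 0, 0, 0], [0, 0, 0, 0], [0, 0, -0.8, 0], [0, 0, -2.2, 0], [0, 0, -3.6, 0]], grip=85)

```text
clock: 27.88
position: [0.5149, -0.0533, 0.2]
ee_rot: [-0.002, 0.71, 0.705, -0.001]
contact_force: [0.1, -1.0, -1.0]
width: 0.085
gripper_force: 0.0
```

Request:
drive_tool(rows=[[-0.6, 0, -0.8, 0], [-2.0, -0.2, -1.2, 0], [-3.5, -0.4, -1.2, 0], [-5.0, -0.5, -1.2, 0], [-6.5, -0.7, -1.2, 0], [-8.0, -0.8, -1.2, 0], [-9.5, -1.0, -1.2, 0], [-10.6, -1.1, -1.2, 0]])

```text
clock: 28.55
position: [0.4858, -0.3216, 0.23]
ee_rot: [0.0, 0.71, 0.704, -0.0]
contact_force: [0.3, 0.7, -0.6]
width: 0.0855
gripper_force: 0.0
```

Run:
```python
from h import *
go(487.4,-331.2,103,-.4)
n="top"
p,d,W=cloud(n); z=W[...,2]
R=(d>0)&(W[...,0]>.3)&(W[...,0]<.65)&(W[...,1]>-.2)&(W[...,1]<.38)
rects(W,R&(z>.117)&(z<.14)); rects(W,R&(z>.066)&(z<.078))
```

```text
t=28.55 pos [ 485.8 -321.6  230. ] phi -0.5 tilt 0.08 width 85.5 -> units [-0.38  0.07  5.08] turn -0.02
px [354 238] ctr 511.8 -56.4 size 47.1 x 46.0 ang 0.4 zmed 126.6 571
px [268 212] ctr 571.2 109.2 size 34.4 x 34.1 ang 1.9 zmed 71.8 290
px [375 213] ctr 570.3 -100.1 size 33.7 x 34.1 ang 89.5 zmed 71.2 288
```

The canister is back within 2 mm, and the honey jars haven't moved. Carton next.

Request:
drive_tool(rows=[[-0.38, 0.05, 0.3, 0], [-0.38, 0.05, 1.4, 0], [-0.38, 0.05, 2.6, 0], [-0.38, 0.05, 3.7, 0], [-0.38, 0.05, 4.5, 0], [-0.38, 0.05, 4.9, 0], [-0.38, 0.05, 5.05, 0], [-0.38, 0.05, 5.05, 0]])

```text
clock: 29.27
position: [0.4877, -0.3272, 0.1031]
ee_rot: [-0.001, 0.709, 0.705, 0.0]
contact_force: [-0.1, 0.0, 0.4]
width: 0.0848
gripper_force: 0.0
```

Request:
drive_tool(rows=[[0, 0, 0, 0], [0, 0, 0, 0], [0, 0, 0, 0], [0, 0, 0, 0], [0, 0, 0, 0], [0, 0, 0, 0], [0, 0, 0, 0], [0, 0, 0, 0]], grip=0, newtons=40)

```text
clock: 29.93
position: [0.4881, -0.3284, 0.105]
ee_rot: [0.001, 0.71, 0.705, 0.0]
contact_force: [-0.8, 0.6, 6.1]
width: 0.0391
gripper_force: 41.1
```

```bash
python3 -c "
from h import *
print(get_state()['contact_force'],get_state()['gripper_force']);go(516,4,108.5,-.4)"
```

```text
[-0.8203789   0.62558465  6.144535  ] 41.06446981430054
t=29.93 pos [ 488.1 -328.4  105. ] phi -0.4 tilt 0.12 width 39.1 -> units [13.3   1.02 -0.16] turn -0.00
```

Request:
drive_tool(rows=[[0, 0, -0.6, 0], [0, 0, -1.8, 0], [0, 0, -3.2, 0], [0, 0, -4.6, 0], [0.6, 0.1, -5.8, 0], [1.8, 0.2, -6.4, 0], [3.2, 0.3, -6.4, 0], [4.6, 0.4, -6.4, 0]])

```text
clock: 30.6
position: [0.4988, -0.2124, 0.2649]
ee_rot: [0.001, 0.71, 0.704, 0.001]
contact_force: [-0.5, -0.0, -2.2]
width: 0.0396
gripper_force: 41.1
```

Request:
drive_tool(rows=[[1.4, 0.1, 0, 0], [2.8, 0.2, 0, 0], [4.2, 0.3, 0, 0], [5.6, 0.4, 0, 0], [7.0, 0.5, 0, 0], [8.0, 0.6, 0, 0], [8.6, 0.66, 0, 0], [8.8, 0.66, 0, 0]])

```text
clock: 31.27
position: [0.5162, 0.0096, 0.2633]
ee_rot: [-0.001, 0.709, 0.706, 0.0]
contact_force: [-0.6, 0.3, -1.2]
width: 0.04
gripper_force: 41.0
```

Request:
drive_tool(rows=[[0, 0, 0.5, 0], [0, 0, 1.5, 0], [0, 0, 2.6, 0], [0, 0, 3.7, 0], [0, 0, 4.5, 0], [0, 0, 5.0, 0], [0, 0, 5.2, 0], [0, 0, 5.2, 0]])

```text
clock: 31.93
position: [0.5156, 0.0063, 0.1324]
ee_rot: [-0.001, 0.71, 0.704, -0.001]
contact_force: [-0.6, -0.5, -1.7]
width: 0.0399
gripper_force: 41.0
```

```bash
python3 -c "
from h import *
print(get_state()['contact_force'],get_state()['gripper_force']);go(517,6.5,110.3,-.4)"
```

```text
[-0.62493258 -0.50878611 -1.70505431] 40.98226010799408
t=31.93 pos [515.6   6.3 132.4] phi -0.5 tilt 0.19 width 39.9 -> units [0.01 0.06 0.88] turn -0.01
```

Request:
drive_tool(rows=[[0, 0.03, 0.2, 0], [0, 0.03, 0.4, 0], [0, 0.03, 0.6, 0], [0, 0.03, 0.75, 0], [0, 0.03, 0.88, 0], [0, 0.03, 0.95, 0], [0, 0.03, 0.96, 0], [0, 0.03, 0.96, 0]])

```text
clock: 32.6
position: [0.5173, 0.007, 0.111]
ee_rot: [0.0, 0.71, 0.705, 0.0]
contact_force: [-2.5, -0.1, 5.9]
width: 0.0394
gripper_force: 42.1
```

Request:
drive_tool(rows=[[0, 0, 0, 0], [0, 0, 0, 0], [0, 0, 0, 0], [0, 0, 0, 0], [0, 0, 0, 0], [0, 0, -0.8, 0], [0, 0, -2.2, 0], [0, 0, -3.6, 0]], grip=85)

```text
clock: 33.27
position: [0.5163, 0.007, 0.1996]
ee_rot: [-0.002, 0.71, 0.705, -0.001]
contact_force: [1.2, -0.2, 0.4]
width: 0.0847
gripper_force: 0.0
```

Request:
drive_tool(rows=[[-0.6, -0.2, -0.8, 0], [-1.9, -0.8, -1.2, 0], [-3.3, -1.4, -1.2, 0], [-4.7, -2.0, -1.2, 0], [-6.1, -2.6, -1.2, 0], [-7.5, -3.2, -1.2, 0], [-8.9, -3.8, -1.2, 0], [-10.3, -4.4, -1.2, 0]])

```text
clock: 33.93
position: [0.4045, -0.2513, 0.2299]
ee_rot: [0.0, 0.71, 0.705, 0.0]
contact_force: [1.2, 0.4, -0.5]
width: 0.0849
gripper_force: 0.0
```

Run:
```python
from h import *
go(392.8,-290.5,90.5,-.4)
n="top"
p,d,W=cloud(n); z=W[...,2]
R=(d>0)&(W[...,0]>.3)&(W[...,0]<.65)&(W[...,1]>-.2)&(W[...,1]<.38)
rects(W,R&(z>.117)&(z<.14)); rects(W,R&(z>.066)&(z<.078))
```

```text
t=33.93 pos [ 404.5 -251.3  229.9] phi -0.4 tilt 0.03 width 84.9 -> units [-1.57 -0.46  5.57] turn -0.00
px [354 238] ctr 511.7 -56.6 size 46.7 x 46.2 ang 2.1 zmed 126.7 568
px [321 237] ctr 513.2 5.3 size 38.3 x 51.6 ang 0.1 zmed 131.6 661
px [268 212] ctr 571.2 109.4 size 34.0 x 34.2 ang 89.5 zmed 71.5 281
px [375 213] ctr 570.1 -99.4 size 33.9 x 34.3 ang 77.8 zmed 71.2 280
```

The carton is back at (513.2, 5.3), against (513.4, 5.3) at the start. Jar next.

Request:
drive_tool(rows=[[-1.0, -0.3, 0, 0], [-1.57, -0.46, 0.4, 0], [-1.57, -0.46, 1.6, 0], [-1.57, -0.46, 2.8, 0], [-1.57, -0.46, 4.0, 0], [-1.57, -0.46, 4.9, 0], [-1.57, -0.46, 5.4, 0], [-1.57, -0.46, 5.55, 0]])

```text
clock: 34.65
position: [0.3925, -0.2876, 0.0885]
ee_rot: [-0.003, 0.71, 0.705, 0.0]
contact_force: [-0.0, 0.3, -0.4]
width: 0.085
gripper_force: 0.0
```

Request:
drive_tool(rows=[[0, 0, 0, 0], [0, 0, 0, 0], [0, 0, 0, 0], [0, 0, 0, 0], [0, 0, 0, 0], [0, 0, 0, 0], [0, 0, 0, 0], [0, 0, 0, 0]], grip=0, newtons=40)

```text
clock: 35.32
position: [0.3945, -0.2897, 0.0924]
ee_rot: [0.001, 0.71, 0.705, 0.0]
contact_force: [-0.6, -0.2, 6.5]
width: 0.0473
gripper_force: 42.0
```

```bash
python3 -c "
from h import *
print(get_state()['contact_force'],get_state()['gripper_force']);go(515.5,66,96,-.4)"
```

```text
[-0.58674316 -0.23106874  6.54788302] 41.99168086051941
t=35.32 pos [ 394.5 -289.7   92.4] phi -0.4 tilt 0.17 width 47.3 -> units [14.26  4.74 -0.17] turn -0.00
```

Request:
drive_tool(rows=[[0, 0, -0.6, 0], [0, 0, -1.8, 0], [0, 0, -3.2, 0], [0, 0, -4.6, 0], [0.6, 0.2, -5.8, 0], [1.8, 0.6, -6.4, 0], [3.2, 1.1, -6.4, 0], [4.6, 1.6, -6.4, 0]])

```text
clock: 35.98
position: [0.4352, -0.1736, 0.2525]
ee_rot: [0.002, 0.71, 0.704, 0.001]
contact_force: [0.8, 0.6, -2.0]
width: 0.0474
gripper_force: 42.0
```

Request:
drive_tool(rows=[[1.4, 0.45, 0, 0], [2.8, 0.9, 0, 0], [4.2, 1.35, 0, 0], [5.6, 1.8, 0, 0], [7.0, 2.3, 0, 0], [8.4, 2.7, 0, 0], [9.3, 3.1, 0, 0], [9.7, 3.18, 0, 0]])

```text
clock: 36.65
position: [0.5167, 0.071, 0.2508]
ee_rot: [-0.0, 0.709, 0.706, 0.001]
contact_force: [0.8, -0.9, -1.5]
width: 0.0476
gripper_force: 41.9
```

Request:
drive_tool(rows=[[0, 0, 0.3, 0], [0, 0, 1.3, 0], [0, 0, 2.5, 0], [0, 0, 3.7, 0], [0, 0, 4.5, 0], [0, 0, 5.0, 0], [0, 0, 5.2, 0], [0, 0, 5.2, 0]])

```text
clock: 37.32
position: [0.5142, 0.0663, 0.1195]
ee_rot: [-0.001, 0.71, 0.704, -0.002]
contact_force: [0.2, -0.9, -1.6]
width: 0.047
gripper_force: 41.9
```

```bash
python3 -c "
from h import *
print(get_state()['contact_force'],get_state()['gripper_force']);go(515.5,67.2,96,-.4)"
```

```text
[ 0.19346405 -0.89225847 -1.56264052] 41.8842351436615
t=37.32 pos [514.2  66.3 119.5] phi -0.5 tilt 0.23 width 47.0 -> units [0.04 0.06 0.94] turn -0.01
```

Request:
drive_tool(rows=[[0, 0, 0.2, 0], [0, 0, 0.4, 0], [0, 0, 0.6, 0], [0, 0, 0.75, 0], [0, 0, 0.88, 0], [0, 0, 0.95, 0], [0, 0, 0.96, 0], [0, 0, 0.96, 0]])

```text
clock: 37.98
position: [0.5158, 0.0678, 0.0984]
ee_rot: [0.0, 0.709, 0.705, 0.0]
contact_force: [-2.2, 0.1, 7.9]
width: 0.0476
gripper_force: 42.9
```

Request:
drive_tool(rows=[[0, 0, 0, 0], [0, 0, 0, 0], [0, 0, 0, 0], [0, 0, 0, 0], [0, 0, 0, 0], [0, 0, -0.8, 0], [0, 0, -2.2, 0], [0, 0, -3.6, 0]], grip=85)

```text
clock: 38.65
position: [0.5147, 0.0677, 0.1868]
ee_rot: [-0.001, 0.71, 0.705, -0.001]
contact_force: [1.0, -0.1, 0.9]
width: 0.0852
gripper_force: 0.0
```

Request:
drive_tool(rows=[[0, -0.3, -1.2, 0], [-1.2, -0.8, -2.4, 0], [-2.6, -1.4, -3.0, 0], [-4.0, -2.0, -3.0, 0], [-5.4, -2.6, -3, 0], [-6.8, -3.2, -3, 0], [-8.2, -3.8, -3, 0], [-9.6, -4.4, -3, 0]])

```text
clock: 39.32
position: [0.403, -0.1729, 0.2622]
ee_rot: [0.0, 0.71, 0.705, 0.0]
contact_force: [1.2, -0.4, -0.0]
width: 0.0851
gripper_force: 0.0
```

Run:
```python
from h import *
n="top"
p,d,W=cloud(n); z=W[...,2]; cv2.imwrite("pics/top9.png",p[:,:,::-1])
R=(d>0)&(W[...,0]>.3)&(W[...,0]<.65)&(W[...,1]>-.2)&(W[...,1]<.38)
rects(W,R&(z>.117)&(z<.14)); rects(W,R&(z>.066)&(z<.078)); rects(W,R&(z>.045)&(z<.06),200); print(get_state()["clock"])
```

```text
px [354 238] ctr 511.8 -56.4 size 46.1 x 47.3 ang 89.1 zmed 126.6 572
px [321 237] ctr 513.4 5.3 size 51.5 x 38.2 ang 89.7 zmed 131.5 661
px [287 238] ctr 512.6 68.2 size 34.6 x 33.8 ang 1.2 zmed 121.6 320
px [268 212] ctr 571.3 109.0 size 34.2 x 33.7 ang 1.2 zmed 71.4 287
px [375 213] ctr 570.2 -100.2 size 33.9 x 33.8 ang 0.4 zmed 71.3 288
px [178 252] ctr 494.7 289.5 size 43.3 x 118.0 ang 88.8 zmed 50.9 1322
39.3667
```

View pics/top9.png

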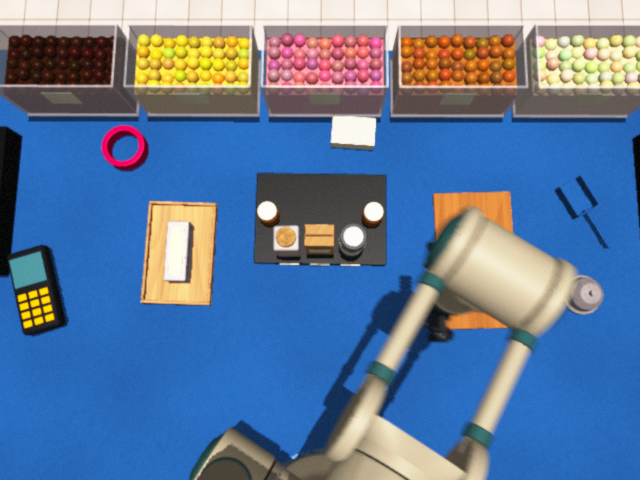

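The jar (287,238), carton (320,237) and canister (353,238) are back within 2 mm of their start. The tin is centred in the tray at (178,252) and the honey jars haven't moved. Handing in.

```bash
python3 -c "
from rig import order
print(order.sign_off())"
```

```text
the job is handed in; nothing more can be done
None
```

Job handed in, result not reported back: by the last camera check the tin lies flat and lengthwise about 4 mm from the tray's middle, the carton, canister and jar stand upright within about 2 mm of their original spots, and the honey jars are undisturbed.

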